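# Stack the printed boards on the cooling stand and start the timer

### The arm

A 6-joint arm with a two-finger parallel gripper is mounted at the origin on a cart in front of the work surface, level with it; the furniture and walls round the work are solid. World frame = base frame: x ahead of the robot, y to its left, z up, the work surface at z = 0. Lengths are in m, angles in rad, forces in N, time in s.
With the tool pointing down it reaches from about 0.25 to 0.725 m from the base axis. Payload 4 kg.
Tool frame: the origin (TCP) lies midway between the tips of the shut fingers; the grasp point (between the pads) lies bot.pinch_z behind it (bot.pinch_z is the distance from the TCP to the grasp point, in m); z points along the fingers, y is the line along which they close (so a half turn about z gives the same grasp; the last joint's range is limited). The gripper opens to 85 mm and grips with 20 to 120 N. Pads are 22 mm wide; open, the fingers measure 114 mm over their backs; the gripper's body (76 mm by 85 mm) begins 54 mm behind the grasp point. The pads swing forward as they close: fully open they stand 13 mm farther back than shut.
Start: joints at [-1.182, 0.241, 0.005, 1.335, 0, 1.571], TCP at [0.19, -0.463, 0.231] pointing down, gripper open.
Joint ranges: [-2.72, 2.72], [-1.05, 1.87], [-1.09, 1.28], [-1.99, 2.15], [-1.42, 1.44], [-3.14, 3.14]. Speed limits (rad/s): [2.79, 2.79, 3.14, 3.14, 3.14, 3.14].

### API

Orientations are given as a unit quaternion [x, y, z, w].
In Python, from workcell import bot, optics, order gives the robot as it stands (bot), with the cameras (optics) and the job (order).
- The arm moves only by the tool jog_arm, called after "Request:" as name(argument=value, ...) on one line, values as JSON. Schema: {"type":"object","properties":{"ticks":{"type":"array","items":{"type":"object","properties":{"r":{"type":"array","items":{"type":"number"},"minItems":3,"maxItems":3},"pos":{"type":"array","items":{"type":"number"},"minItems":3,"maxItems":3},"jaw":{"type":"number"}},"additionalProperties":false,"required":["jaw"]},"minItems":1,"maxItems":10},"only":{"type":"string"},"quiet":{"type":"boolean"},"lines":{"type":"string"}},"required":["ticks"],"additionalProperties":false}. ticks is a list of rows, 1 to 10 of them, each an object with the fields r (a list: a rotation vector rx, ry, rz in shares of 2 pi rad (1.0 is 2 pi rad)), pos (a list: dx, dy, dz in fractions of the full range, 1 being 100 cm), jaw (the finger opening in m); a field left out counts as zero (the opening has to be given); each row is the pose to reach, as a shift and turn from the pose commanded when the call began, along the tool's axes at that moment; what a row does not reach only later rows make up. A row lasts 1/8 s, in which the tool goes at most 0.0625 m and 0.188 rad, less where a joint would pass 70% of its speed; a pose out of reach is approached as far as the arm can. The fingers move at their own pace and stop on an object; the grip force is fixed at half the most. Time passes only in rows, so rows that do not move let the fingers close. The tool returns the time, the measured TCP pose, the force, the opening and the grip force at its end. only (a regular expression) keeps the lines of the reply that match it, lines (a string "A,B") keeps lines A to B, and quiet returns only ok. Shift and turn numbers lie between -1 and 1, and a call with a number outside is refused. Input that does not fit is refused with a message, and nothing moves.
- bot.get_obs(): the state, without advancing time (a new reading comes with each control period).
- optics.camera(name): name is "scene" or "side" or "wrist"; returns the picture (384x512x3 uint8, red, green, blue); there is no depth.
- optics.calibration(name): a dict with "mtx" (3x3 intrinsics, pixels), "R" (3x3) and "t" (3): a world point X has camera coordinates R X + t. Camera axes: x right, y down, z forward; pixel columns grow to the right and rows downward; lengths in m; the calibration is good to about 2 mm. The wrist camera is an equidistant fisheye: a pixel r from the principal point sees the ray r / f radians off the axis. A picture is of the moment at which its call begins: read the wrist's pose just before it. calibration takes no time and is no camera call; for the wrist camera it gives the pose at the moment of the call.
- order.job_done(): hands the job in; it is judged then, once.
The state is a dict: "clock": time; "joint_pos": joint angles; "joint_vel": joint speeds; "tau": joint torques, N m; "eef_pos": TCP position; "tool_rot": TCP orientation; "ft_force": force on the tool from outside, world axes, zero at the start; "ft_torque": the same for the moment, N m; "grip_width": finger opening in m; "grasp_force": force on a finger pad.
Only numpy, scipy, OpenCV 4.12 (cv2) and the standard library are available. Lean on these libraries where they do the work, as an engineer would, in place of code of your own. Each camera call takes 0.05 s, during which the arm holds its last target. There are 200 camera calls.

### The job

Get the freshly printed boards cooling flat: lift the flanged weight off the cooling stand's rod and stand it upright on the cork pad, thread every wooden board on the table over the rod so that they all lie flat on the stand, then lower the weight over the rod again so that it rests on the stack. Only when the weight is back on, press the timer box's keys right down one at a time and let each spring up: left, then right, then middle, as seen from the robot. Leave the other things on the table where they are.

Things in the scene. Friction and masses are not known exactly. Their poses are not given: they have to be found in the camera images.
- stand: cooling stand, fixed to the table: dark round steel base, 120 mm across, its top 15 mm above the table, with one vertical steel rod of 12 mm diameter at its centre. The rod's top is at 125 mm above the table; the last 13 mm taper to 5 mm diameter. Origin on the rod axis at table height, z up
- stand_seat (a point): point on the rod axis at the level of the base's top (15 mm above the table)
- rod_tip (a point): top of the rod (125 mm above the table)
- weight: flanged steel weight, 0.65 kg: a flange of 74 mm diameter, 12 mm thick, with a round neck of 32 mm diameter above it, 90 mm high in all, and a bore of 16 mm right through. Origin at the centre of its underside, z up along the bore. It starts on the stand with the rod through it. Grip it by the neck near its top: the rod then stays clear of the palm
- board_0: drilled wooden board, 170 x 50 x 16 mm (its own x is the length, y the width, z up when flat), 0.1 kg, with a 16 mm hole through its middle. Origin at the centre of its underside, so the hole axis is its z axis. All boards are alike; 2 to 4 of them are present, lying flat. The rod needs room above the board, so grip it across its width well away from the hole
- board_1: drilled wooden board, 170 x 50 x 16 mm (its own x is the length, y the width, z up when flat), 0.1 kg, with a 16 mm hole through its middle. Origin at the centre of its underside, so the hole axis is its z axis. All boards are alike; 2 to 4 of them are present, lying flat. The rod needs room above the board, so grip it across its width well away from the hole
- board_2: drilled wooden board, 170 x 50 x 16 mm (its own x is the length, y the width, z up when flat), 0.1 kg, with a 16 mm hole through its middle. Origin at the centre of its underside, so the hole axis is its z axis. All boards are alike; 2 to 4 of them are present, lying flat. The rod needs room above the board, so grip it across its width well away from the hole
- board_3: drilled wooden board, 170 x 50 x 16 mm (its own x is the length, y the width, z up when flat), 0.1 kg, with a 16 mm hole through its middle. Origin at the centre of its underside, so the hole axis is its z axis. All boards are alike; 2 to 4 of them are present, lying flat. The rod needs room above the board, so grip it across its width well away from the hole
- rest_pad: cork pad, 120 x 120 x 4 mm, fixed; origin at the centre of its underside, on the table
- timer: grey timer box, fixed, 90 x 160 x 45 mm high, a dark window along its far side and a row of three round keys along its near side. Origin at the centre of its underside, x away from the robot, y to the left along the row of keys
- key_left_top (a point): centre of the top of the left key (30 mm diameter; the keys stand 50 mm apart); spring key, pressed straight down, fully down takes 5 N
- key_middle_top (a point): centre of the top of the middle key (30 mm diameter; the keys stand 50 mm apart); spring key, pressed straight down, fully down takes 5 N
- key_right_top (a point): centre of the top of the right key (30 mm diameter; the keys stand 50 mm apart); spring key, pressed straight down, fully down takes 5 N
- key_left (a joint): travel of the left key: 0 up, 0.006 m fully down; it springs back
- key_middle (a joint): travel of the middle key: 0 up, 0.006 m fully down; it springs back
- key_right (a joint): travel of the right key: 0 up, 0.006 m fully down; it springs back
- heat_tape: bystander: roll of amber tape, 74 mm across, 19 mm high, between the task's things
- masking_tape: bystander: roll of beige tape, 92 mm across, 24 mm high

How it is judged:
On the way, in this order (a step that is already met when the one before it is completed fails the run):
1. the weight stands upright on the cork pad, released (horizontal distance between weight and rest_pad below 0.045 m and angle between weight's own z axis and vertical below 0.06 rad and height (world z) of weight below 0.008 m and contact force between the fingers and weight below 0.1 N), for 0.2 s.
2. every board lies flat on the stand with the rod through its hole, released (horizontal distance between each of board_0, board_1, board_2, board_3 and stand below 0.006 m and angle between each of board_0, board_1, board_2, board_3's own z axis and vertical below 0.06 rad and z of board_0 in the frame of stand_seat between -0.004 and 0.054 m and linear speed of each of board_0, board_1, board_2, board_3 below 0.02 m/s and z of board_1 in the frame of stand_seat between -0.004 and 0.054 m and z of board_2 in the frame of stand_seat between -0.004 and 0.054 m and z of board_3 in the frame of stand_seat between -0.004 and 0.054 m and contact force between the fingers and board_0 below 0.1 N and contact force between the fingers and board_1 below 0.1 N and contact force between the fingers and board_2 below 0.1 N and contact force between the fingers and board_3 below 0.1 N), for 0.2 s.
3. the weight is over the rod and rests on the stack, released (horizontal distance between weight and stand below 0.006 m and angle between weight's own z axis and vertical below 0.06 rad and linear speed of weight below 0.02 m/s and z of each of board_0, board_1, board_2, board_3 in the frame of weight below -0.012 m and (contact force between weight and board_0 above 2 N or contact force between weight and board_1 above 2 N or contact force between weight and board_2 above 2 N or contact force between weight and board_3 above 2 N) and contact force between the fingers and weight below 0.1 N), for 0.2 s.
4. the left key is pressed down, the others up (value of joint key_left above 0.0042 m and value of joint each of key_middle, key_right below 0.0015 m), for 0.05 s.
5. the right key is pressed down, the others up (value of joint key_right above 0.0042 m and value of joint each of key_left, key_middle below 0.0015 m), for 0.05 s.
6. the middle key is pressed down, the others up (value of joint key_middle above 0.0042 m and value of joint each of key_left, key_right below 0.0015 m), for 0.05 s.
At the end, for the whole second after the job is handed in: every board present is on the rod flat on the stand (hole within 6 mm of the rod axis, flat within 0.06 rad, at rest), the weight is over the rod above them all and presses on the stack (hole within 6 mm of the rod axis, flat within 0.06 rad, at rest), and all three keys are up (horizontal distance between each of board_0, board_1, board_2, board_3, weight and stand below 0.006 m and angle between each of board_0, board_1, board_2, board_3, weight's own z axis and vertical below 0.06 rad and z of board_0 in the frame of stand_seat between -0.004 and 0.054 m and linear speed of each of board_0, board_1, board_2, board_3, weight below 0.02 m/s and z of board_1 in the frame of stand_seat between -0.004 and 0.054 m and z of board_2 in the frame of stand_seat between -0.004 and 0.054 m and z of board_3 in the frame of stand_seat between -0.004 and 0.054 m and z of each of board_0, board_1, board_2, board_3 in the frame of weight below -0.012 m and (contact force between weight and board_0 above 2 N or contact force between weight and board_1 above 2 N or contact force between weight and board_2 above 2 N or contact force between weight and board_3 above 2 N) and value of joint each of key_left, key_middle, key_right below 0.0015 m); the robot touches nothing.
It fails at once if two keys pressed at once (value of joint each of key_left, key_middle above 0.003 m or value of joint each of key_left, key_right above 0.003 m or value of joint each of key_middle, key_right above 0.003 m).
It fails at once if a key pressed while the weight is off the rod (value of joint any of key_left, key_middle, key_right above 0.004 m and horizontal distance between weight and stand above 0.02 m).
It fails at once if a tape roll pushed more than 50 mm away (distance of any of heat_tape, masking_tape from where it was at the start of the episode above 0.05 m).
Of board_0, board_1, board_2, board_3 only 2 to 4 are there at a start; the rules pass over those that are not, and their reading is None.
At some moment in a run one of board_0, board_1, board_2, board_3 may be knocked a few centimetres aside while the robot is not near it.
It also fails if it takes over 210 s, if anything falls off the work surface, if the arm or the gripper's body presses on something with over 40 N, if the wrist force passes 120 N, or if a joint passes its speed limit or range.

## Working session

There is one attempt and no reset: what is moved stays moved. The work goes in short steps, Python scripts to look and compute and a tool call to move; the robot and the scene stay as the last step left them, time stands still between calls to the robot, and variables do not carry over. Pictures are saved under pics/ and viewed, at most 17 in all, crops included, and the job is handed in when it is done.

```bash
ls; mkdir -p pics; python3 - <<'E'
from workcell import bot, optics, order
import cv2
print(bot.get_obs(), bot.pinch_z)
for n in ("scene","side","wrist"):
    c=optics.calibration(n); print(n,c)
    cv2.imwrite(f"pics/{n}0.png",optics.camera(n)[:,:,::-1])
E
```

```bash
python3 - <<'E'
import cv2
for n in ("scene","side"):
    i=cv2.imread(f"pics/{n}0.png"); cv2.imwrite(f"pics/{n}0b.png",cv2.resize(i,(800,600),interpolation=cv2.INTER_CUBIC))
E
```

```text
(no output)
```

View pics/scene0b.png

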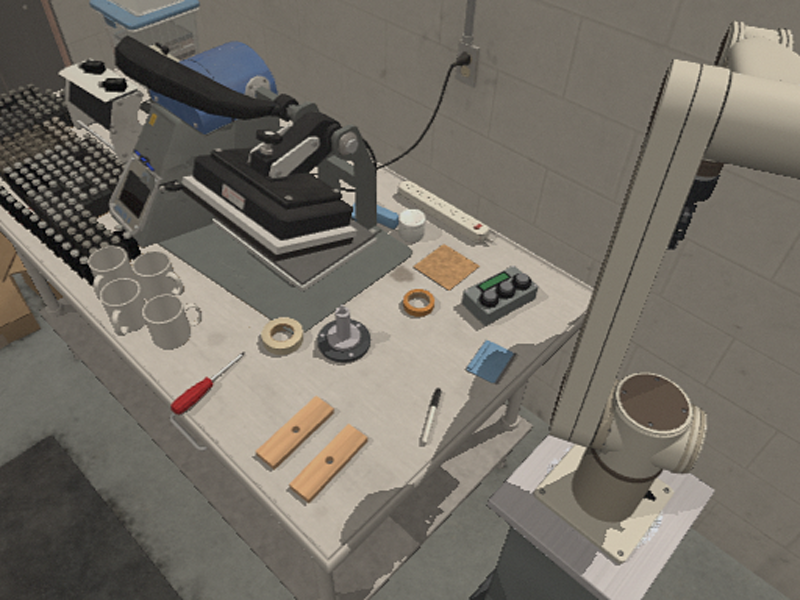

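View pics/side0b.png

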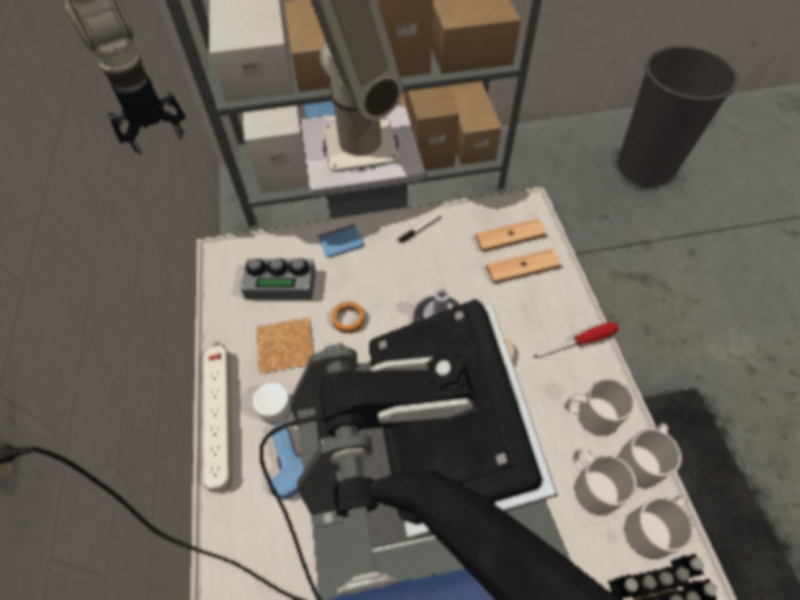

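The scene view (800 px wide) shows two boards with holes at (296,429) and (329,461), the weight's top at (342,310), the pad centre at (445,266), and keys at (490,297), (506,288) and (522,280). The side view shows the same things: holes at (523,264) and (511,233), weight (441,296), pad (286,345), keys (299,266), (277,267) and (255,266).

```bash
cat > h.py <<'E'
import numpy as np, cv2
from scipy.spatial.transform import Rotation as Rn
from workcell import bot, optics, order
def ray(c,uv):
    m=c["mtx"]; R=np.array(c["R"]); t=np.array(c["t"])
    d=np.array([(uv[0]-m[0,2])/m[0,0],(uv[1]-m[1,2])/m[1,1],1.])
    return -R.T@t, R.T@(d/np.linalg.norm(d))
def wray(c,uv):
    m=c["mtx"]; R=np.array(c["R"]); t=np.array(c["t"])
    x,y=(uv[0]-m[0,2])/m[0,0],(uv[1]-m[1,2])/m[1,1]; r=np.hypot(x,y)+1e-12
    return -R.T@t, R.T@np.array([x/r*np.sin(r),y/r*np.sin(r),np.cos(r)])
def tri(rays):
    A=sum(np.eye(3)-np.outer(d,d) for o,d in rays); b=sum((np.eye(3)-np.outer(d,d))@o for o,d in rays)
    X=np.linalg.solve(A,b); return X.round(4), max(np.linalg.norm(np.cross(X-o,d)) for o,d in rays).round(4)
def plane(r,z): o,d=r; return (o+d*(z-o[2])/d[2]).round(4)
def wproj(c,X):
    p=np.array(c["R"])@X+np.array(c["t"]); m=c["mtx"]; n=np.hypot(p[0],p[1]); a=np.arctan2(n,p[2])
    return (m[:2,2]+m[0,0]*a*p[:2]/n).round(1)
def to_tool(dX,o=None):
    o=o or bot.get_obs(); return Rn.from_quat(o["tool_rot"]).inv().apply(dX).round(4)
E
python3 - <<'E'
from h import *
s=optics.calibration("scene"); d=optics.calibration("side"); k=1.5625
P={"holeA":((296,429),(523,264),.016),"holeB":((329,461),(511,233),.016),"wtop":((342,311),(442,295),.12),"pad":((446,267),(286,345),.004),
"kL":((490,294),(299,266),.055),"kM":((506,286),(277,266),.055),"kR":((522,278),(255,266),.055),"tape":((419,302),(348,316),.019)}
for n,(a,b,z) in P.items():
    ra,rb=ray(s,np.array(a)/k),ray(d,np.array(b)/k); print(n,tri([ra,rb]),plane(ra,z),plane(rb,z))
for n,u in {"A ends":((265,462),(326,403)),"B":((298,495),(361,432))}.items(): print(n,[plane(ray(s,np.array(x)/k),.016) for x in u])
for n,u in {"base":((318,342),(371,342),(343,362)),"mask":((282,334),)}.items(): print(n,[plane(ray(s,np.array(x)/k),.015) for x in u])
E
```

```text
holeA (array([0.5129, 0.3168, 0.011 ]), np.float64(0.0016)) [0.5093 0.3171 0.016 ] [0.5171 0.3162 0.016 ]
holeB (array([0.4136, 0.3181, 0.0095]), np.float64(0.0015)) [0.41   0.3191 0.016 ] [0.4195 0.3168 0.016 ]
wtop (array([0.618 , 0.0878, 0.101 ]), np.float64(0.0021)) [0.6041 0.0971 0.12  ] [0.6314 0.0858 0.12  ]
pad (array([ 0.6125, -0.261 , -0.0038]), np.float64(0.0023)) [ 0.6071 -0.257   0.004 ] [ 0.6186 -0.2579  0.004 ]
kL (array([ 0.445 , -0.2096,  0.0577]), np.float64(0.0051)) [ 0.4451 -0.2178  0.055 ] [ 0.447  -0.2057  0.055 ]
kM (array([ 0.4347, -0.2587,  0.0564]), np.float64(0.004)) [ 0.4345 -0.2647  0.055 ] [ 0.4369 -0.2556  0.055 ]
kR (array([ 0.4242, -0.3083,  0.0553]), np.float64(0.0034)) [ 0.4237 -0.3127  0.055 ] [ 0.4267 -0.3055  0.055 ]
tape (array([ 0.5727, -0.1152,  0.0083]), np.float64(0.002)) [ 0.5658 -0.1096  0.019 ] [ 0.5807 -0.1134  0.019 ]
A ends [array([0.4957, 0.4063, 0.016 ]), array([0.5127, 0.2335, 0.016 ])]
B [array([0.399 , 0.4064, 0.016 ]), array([0.4121, 0.2311, 0.016 ])]
base [array([0.6461, 0.1363, 0.015 ]), array([0.5623, 0.0533, 0.015 ]), array([0.5657, 0.1356, 0.015 ])]
mask [array([0.7209, 0.1776, 0.015 ])]
```

The manual's scale: turns go in shares of 2 pi rad. Converting my numbers, -1.37 rad / 6.2832 = -0.218.

Request:
jog_arm(ticks=[{"r": [0,0,-0.0477],"pos": [0.05,-0.04,-0.1],"jaw": 0.085},{"r": [0,0,-0.218],"pos": [0.49,-0.38,-0.1],"jaw": 0.085},{"r": [0,0,-0.218],"pos": [0.49,-0.38,-0.1],"jaw": 0.085},{"r": [0,0,-0.218],"pos": [0.49,-0.38,-0.1],"jaw": 0.085},{"r": [0,0,-0.218],"pos": [0.49,-0.38,-0.1],"jaw": 0.085},{"r": [0,0,-0.218],"pos": [0.49,-0.38,-0.1],"jaw": 0.085},{"r": [0,0,-0.218],"pos": [0.49,-0.38,-0.1],"jaw": 0.085},{"r": [0,0,-0.218],"pos": [0.49,-0.38,-0.1],"jaw": 0.085},{"r": [0,0,-0.218],"pos": [0.49,-0.38,-0.1],"jaw": 0.085},{"r": [0,0,-0.218],"pos": [0.49,-0.38,-0.1],"jaw": 0.085}])

```text
clock: 1.4
eef_pos: [0.4867, 0.0544, 0.3292]
tool_rot: [0.637, 0.77, -0.0, 0.0]
ft_force: [1.3, -1.4, -0.3]
grip_width: 0.0854
grasp_force: 0.0
```

In the tool's units: -1.37 rad / 6.2832 = -0.218.

Request:
jog_arm(ticks=[{"r": [0,0,-0.218],"jaw": 0.085},{"r": [0,0,-0.218],"jaw": 0.085},{"r": [0,0,-0.218],"jaw": 0.085},{"r": [0,0,-0.218],"jaw": 0.085},{"r": [0,0,-0.218],"jaw": 0.085},{"r": [0,0,-0.218],"jaw": 0.085},{"r": [0,0,-0.218],"jaw": 0.085},{"r": [0,0,-0.218],"jaw": 0.085},{"r": [0,0,-0.218],"jaw": 0.085}])

```text
clock: 2.52
eef_pos: [0.4859, 0.0524, 0.3289]
tool_rot: [0.007, 1.0, -0.0, -0.0]
ft_force: [0.2, -0.0, -0.5]
grip_width: 0.085
grasp_force: 0.0
```

```bash
python3 - <<'E'
from h import *
o=bot.get_obs(); print(o["joint_pos"].round(3),o["eef_pos"],o["tool_rot"].round(3)); c=optics.calibration("wrist")
np.save("c1.npy",c,allow_pickle=True); i=optics.camera("wrist")[:,:,::-1]; cv2.imwrite("pics/w1.png",i)
cv2.imwrite("pics/w1b.png",cv2.resize(i,(800,600),interpolation=cv2.INTER_CUBIC))
E
```

```text
[ 0.107  0.199  0.203  1.576 -0.     0.121] [0.48591914 0.05241627 0.32889488] [ 0.007  1.    -0.    -0.   ]
```

View pics/w1b.png

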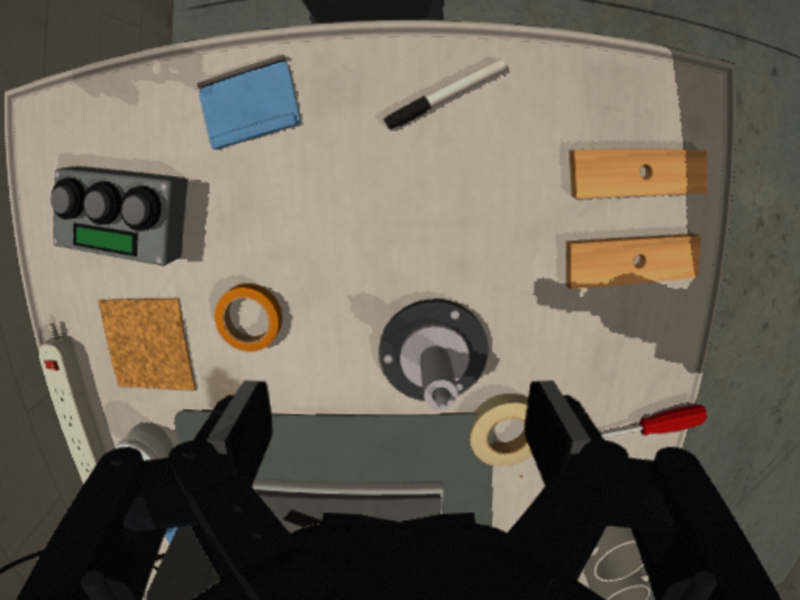

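The wrist view shows the weight's top ring at about (440,395), base disc centred at (435,350), holes at (646,172) and (640,261), key tops at (66,199), (102,203) and (140,208), pad centre (148,344), heat tape (249,318), and masking tape (500,430).

```bash
python3 - <<'E'
from h import *
k=1.5625; c=np.load("c1.npy",allow_pickle=True).item(); s=optics.calibration("scene"); d=optics.calibration("side")
W=lambda u: wray(c,np.array(u)/k)
P={"holeA":((296,429),(523,264),(640,261),.016),"holeB":((329,461),(511,233),(646,172),.016),"wtop":((342,309),(442,295),(440,394),.105),"pad":((446,267),(286,345),(148,344),.004),
"kL":((490,294),(299,266),(140,207),.055),"kM":((506,286),(277,266),(102,202),.055),"kR":((522,278),(255,266),(67,198),.055),"tape":((419,302),(348,316),(249,318),.019)}
for n,(a,b,w,z) in P.items():
    ra,rb=ray(s,np.array(a)/k),ray(d,np.array(b)/k); print(n,tri([ra,W(w)]),tri([ra,rb,W(w)]),plane(W(w),z))
print("base",[plane(W(u),.015) for u in ((379,350),(492,350),(435,298),(435,403))])
print("mat edge",plane(W((180,412)),0),plane(W((430,412)),0), "mask",plane(W((470,432)),.012),plane(W((505,395)),.012),"A",[plane(W(u),.016) for u in((568,242),(695,236),(569,286),(695,279))],"B",[plane(W(u),.016) for u in((572,151),(575,198),(705,150),(705,192))])
print("pad",[plane(W(u),.004) for u in ((100,298),(180,298),(196,388),(118,390))])
# subpix zoom of the weight
i=cv2.imread("pics/w1.png")[180:270,230:330]; cv2.imwrite("pics/w1c.png",cv2.resize(i,None,fx=6,fy=6,interpolation=cv2.INTER_CUBIC))
E
```

```text
holeA (array([0.5106, 0.3178, 0.0173]), np.float64(0.0018)) (array([0.5128, 0.3181, 0.0131]), np.float64(0.0027)) [0.5126 0.3195 0.016 ]
holeB (array([0.4128, 0.3188, 0.0134]), np.float64(0.0017)) (array([0.4138, 0.319 , 0.011 ]), np.float64(0.0023)) [0.4142 0.3182 0.016 ]
wtop (array([0.6133, 0.0879, 0.1108]), np.float64(0.0011)) (array([0.6185, 0.0874, 0.1035]), np.float64(0.0034)) [0.6153 0.0882 0.105 ]
pad (array([ 6.105e-01, -2.583e-01,  5.000e-04]), np.float64(0.002)) (array([ 0.6129, -0.2605, -0.0037]), np.float64(0.0029)) [ 0.6102 -0.2545  0.004 ]
kL (array([ 0.4377, -0.1989,  0.0716]), np.float64(0.0042)) (array([ 0.443 , -0.2083,  0.0558]), np.float64(0.0068)) [ 0.4407 -0.2047  0.055 ]
kM (array([ 0.4295, -0.2503,  0.0653]), np.float64(0.0041)) (array([ 0.4331, -0.2576,  0.0544]), np.float64(0.0057)) [ 0.4312 -0.253   0.055 ]
kR (array([ 0.4212, -0.3041,  0.0589]), np.float64(0.0037)) (array([ 0.4231, -0.3076,  0.0535]), np.float64(0.0048)) [ 0.4218 -0.3026  0.055 ]
tape (array([ 0.5712, -0.1125,  0.0135]), np.float64(0.0024)) (array([ 0.5735, -0.1144,  0.009 ]), np.float64(0.003)) [ 0.5713 -0.1094  0.019 ]
base [array([0.6106, 0.0299, 0.015 ]), array([0.6132, 0.1529, 0.015 ]), array([0.5528, 0.0894, 0.015 ]), array([0.6779, 0.0915, 0.015 ])]
mat edge [ 0.7072 -0.232   0.    ] [0.6991 0.087  0.    ] mask [0.7218 0.1346 0.012 ] [0.6722 0.1729 0.012 ] A [array([0.4931, 0.2292, 0.016 ]), array([0.4818, 0.3937, 0.016 ]), array([0.541 , 0.2344, 0.016 ]), array([0.5331, 0.4022, 0.016 ])] B [array([0.3984, 0.2292, 0.016 ]), array([0.4468, 0.2343, 0.016 ]), array([0.3818, 0.3992, 0.016 ]), array([0.4299, 0.4028, 0.016 ])]
pad [array([ 0.5505, -0.3154,  0.004 ]), array([ 0.5522, -0.1978,  0.004 ]), array([ 0.668 , -0.1982,  0.004 ]), array([ 0.678 , -0.3208,  0.004 ])]
```

View pics/w1c.png

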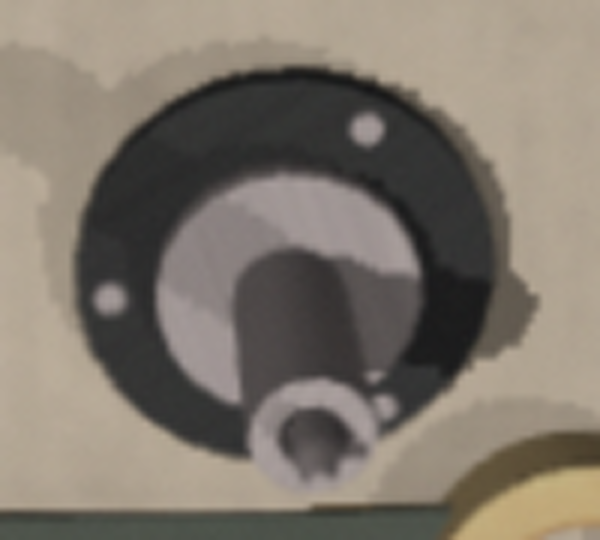

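The crop shows the weight's top ring at full-image pixel (282.5,252.7), concentric with the stand, so the weight is at about (0.615,0.089) with its top near z 0.105.

Request:
jog_arm(ticks=[{"pos": [-0.129,0.038,0.05],"jaw": 0.085},{"pos": [-0.129,0.038,0.05],"jaw": 0.085},{"pos": [-0.129,0.038,0.06],"jaw": 0.085},{"pos": [-0.129,0.038,0.12],"jaw": 0.085},{"pos": [-0.129,0.038,0.17],"jaw": 0.085},{"pos": [-0.129,0.038,0.21],"jaw": 0.085},{"pos": [-0.129,0.038,0.24],"jaw": 0.085},{"pos": [-0.129,0.038,0.258],"jaw": 0.085},{"pos": [-0.129,0.038,0.258],"jaw": 0.085}])

```text
clock: 3.7
eef_pos: [0.6139, 0.0885, 0.0691]
tool_rot: [0.007, 1.0, -0.0, -0.002]
ft_force: [0.4, 0.1, 0.7]
grip_width: 0.0848
grasp_force: 0.0
```

```bash
python3 - <<'E'
from h import *
o=bot.get_obs(); print(o["eef_pos"]); i=optics.camera("wrist")[:,:,::-1]
cv2.imwrite("pics/w2.png",cv2.resize(i,(640,480)))
E
```

```text
[0.61387489 0.08853679 0.06905613]
```

View pics/w2.png

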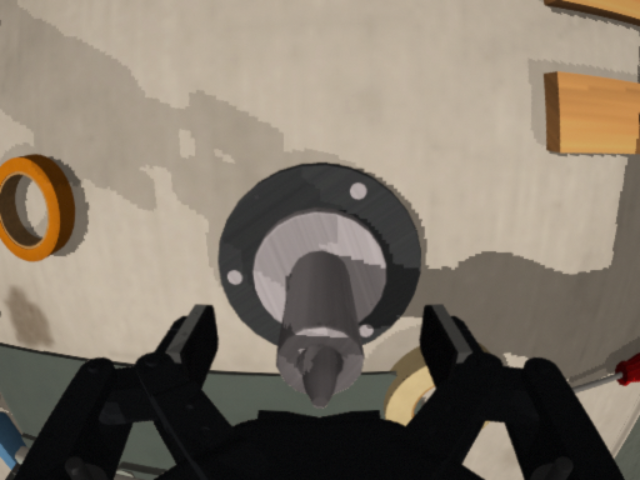

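The weight's neck (column 320) is centred between the pads (columns 215 and 424). I'll close the gripper.

Request:
jog_arm(ticks=[{"jaw": 0.05},{"jaw": 0.02},{"jaw": 0.02},{"jaw": 0.02},{"jaw": 0.02},{"jaw": 0.02}])

```text
clock: 4.5
eef_pos: [0.6161, 0.0889, 0.0724]
tool_rot: [0.006, 1.0, 0.0, 0.001]
ft_force: [-0.6, -0.4, 6.2]
grip_width: 0.0313
grasp_force: 59.2
```

```bash
python3 -c "
from h import *
o=bot.get_obs();print(o['eef_pos'],o['ft_force'],o['ft_torque'],o['grasp_force'])"
```

```text
[0.61610713 0.08893607 0.07244806] [-0.62834811 -0.42176392  6.21701799] [0.03693539 0.25816309 0.01028676] 59.20064605772495
```

Request:
jog_arm(ticks=[{"pos": [0,0,-0.03],"jaw": 0.02},{"pos": [0,0,-0.08],"jaw": 0.02},{"pos": [0,0,-0.12],"jaw": 0.02},{"pos": [0,0,-0.14],"jaw": 0.02},{"pos": [0,-0.05,-0.14],"jaw": 0.02},{"pos": [0,-0.11,-0.14],"jaw": 0.02},{"pos": [0,-0.17,-0.14],"jaw": 0.02},{"pos": [0,-0.23,-0.14],"jaw": 0.02},{"pos": [0,-0.29,-0.14],"jaw": 0.02},{"pos": [0,-0.33,-0.14],"jaw": 0.02}])

```text
clock: 5.75
eef_pos: [0.6094, -0.2439, 0.2081]
tool_rot: [0.008, 1.0, 0.001, -0.003]
ft_force: [0.8, 0.2, -6.7]
grip_width: 0.0311
grasp_force: 63.0
```

Request:
jog_arm(ticks=[{"pos": [0,-0.017,0.02],"jaw": 0.02},{"pos": [0,-0.017,0.06],"jaw": 0.02},{"pos": [0,-0.017,0.1],"jaw": 0.02},{"pos": [0,-0.017,0.12],"jaw": 0.02},{"pos": [0,-0.017,0.135],"jaw": 0.02},{"pos": [0,-0.017,0.135],"jaw": 0.02}])

```text
clock: 6.5
eef_pos: [0.6094, -0.2574, 0.0735]
tool_rot: [0.006, 1.0, 0.001, -0.003]
ft_force: [-0.4, 0.1, -7.3]
grip_width: 0.0311
grasp_force: 63.0
```

```bash
python3 - <<'E'
from h import *
o=bot.get_obs(); print(o["eef_pos"],Rn.from_quat(o["tool_rot"]).as_matrix()[:,2]); i=optics.camera("wrist")[:,:,::-1]
cv2.imwrite("pics/w3.png",cv2.resize(i,(640,480)))
E
```

```text
[ 0.60939288 -0.257441    0.07348263] [-0.0049899   0.00208889 -0.99998537]
```

View pics/w3.png

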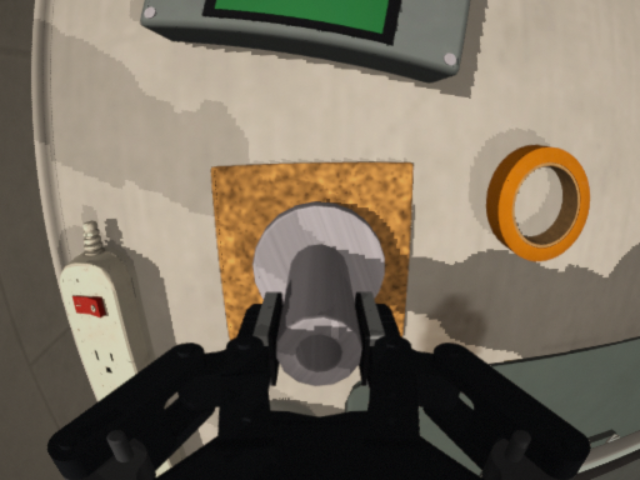

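The weight hangs upright over the pad: the pad spans columns 212–412 and the flange is centred at column 320. I'll lower and release it.

Request:
jog_arm(ticks=[{"pos": [0,0,0.006],"jaw": 0.02},{"pos": [0,0,0.01],"jaw": 0.02},{"pos": [0,0,0.0125],"jaw": 0.02},{"pos": [0,0,0.0125],"jaw": 0.02}])

```text
clock: 7.05
eef_pos: [0.611, -0.2581, 0.0636]
tool_rot: [0.006, 1.0, 0.0, -0.0]
ft_force: [-0.8, 0.1, -8.3]
grip_width: 0.0308
grasp_force: 63.0
```

Request:
jog_arm(ticks=[{"pos": [0,0,0.0015],"jaw": 0.02},{"pos": [0,0,0.003],"jaw": 0.02},{"pos": [0,0,0.003],"jaw": 0.02}])

```text
clock: 7.42
eef_pos: [0.6113, -0.2583, 0.0616]
tool_rot: [0.006, 1.0, -0.0, 0.0]
ft_force: [-1.6, -0.1, -2.9]
grip_width: 0.031
grasp_force: 63.5
```

Request:
jog_arm(ticks=[{"pos": [0,0,0.001],"jaw": 0.02},{"pos": [0,0,0.001],"jaw": 0.085},{"pos": [0,0,0.001],"jaw": 0.085},{"pos": [0,0,0.001],"jaw": 0.085},{"pos": [0,0,0.001],"jaw": 0.085},{"pos": [0,0,-0.05],"jaw": 0.085},{"pos": [0,0,-0.1],"jaw": 0.085},{"pos": [0,0,-0.15],"jaw": 0.085},{"pos": [0,0,-0.2],"jaw": 0.085}])

```text
clock: 8.55
eef_pos: [0.611, -0.2581, 0.2625]
tool_rot: [0.006, 1.0, -0.0, 0.0]
ft_force: [1.0, -0.5, -0.2]
grip_width: 0.0852
grasp_force: 0.0
```

```bash
python3 - <<'E'
from h import *
c=optics.calibration("wrist"); o=bot.get_obs(); i=optics.camera("wrist")[:,:,::-1]; cv2.imwrite("pics/w4.png",i)
print(o["eef_pos"],o["tool_rot"],wproj(c,[.611,-.258,.094])); np.save("c4.npy",c,allow_pickle=True)
cv2.imwrite("pics/w4b.png",cv2.resize(i,(640,480)))
E
```

```text
[ 0.61102143 -0.25812478  0.26248126] [ 6.37962151e-03  9.99979616e-01 -9.24349899e-05  2.43619696e-04] [255.3 172.6]
```

View pics/w4b.png

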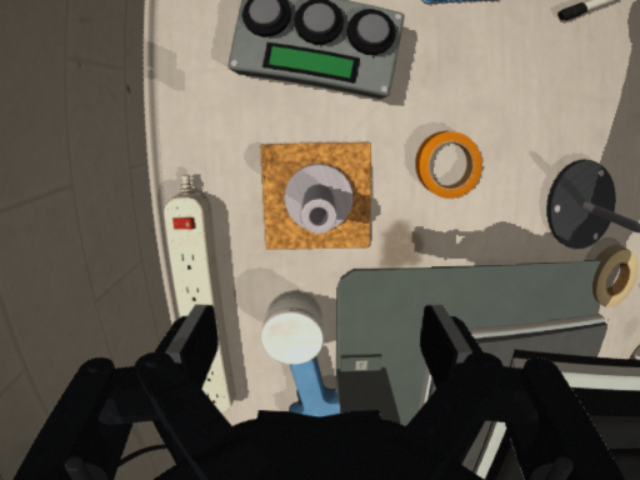

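The weight stands upright on the pad, with its top at (319,213). Next I'll move over to board A.

In the tool's units: 1.53 rad / 6.2832 = 0.2435.

Request:
jog_arm(ticks=[{"r": [0,0,0.0159],"pos": [0,0.05,0],"jaw": 0.085},{"r": [0,0,0.0318],"pos": [0.01,0.11,0],"jaw": 0.085},{"r": [0,0,0.0637],"pos": [0.02,0.17,0],"jaw": 0.085},{"r": [0,0,0.0955],"pos": [0.03,0.23,0],"jaw": 0.085},{"r": [0,0,0.1194],"pos": [0.04,0.29,0],"jaw": 0.085},{"r": [0,0,0.1432],"pos": [0.05,0.35,0],"jaw": 0.085},{"r": [0,0,0.1671],"pos": [0.06,0.41,0],"jaw": 0.085},{"r": [0,0,0.191],"pos": [0.08,0.47,0.01],"jaw": 0.085},{"r": [0,0,0.2149],"pos": [0.1,0.53,0.03],"jaw": 0.085},{"r": [0,0,0.2435],"pos": [0.11,0.59,0.05],"jaw": 0.085}])

```text
clock: 9.85
eef_pos: [0.5093, 0.3268, 0.2134]
tool_rot: [0.699, 0.715, 0.001, 0.0]
ft_force: [1.3, -0.5, 0.2]
grip_width: 0.0847
grasp_force: 0.0
```

Request:
jog_arm(ticks=[{"pos": [0.046,0,0.01],"jaw": 0.085},{"pos": [0.046,0,0.01],"jaw": 0.085},{"pos": [0.046,0,0.01],"jaw": 0.085}])

```text
clock: 10.22
eef_pos: [0.5087, 0.3706, 0.2033]
tool_rot: [0.697, 0.717, -0.0, 0.0]
ft_force: [-0.1, -0.0, -0.2]
grip_width: 0.0849
grasp_force: 0.0
```

```bash
python3 - <<'E'
from h import *
c=optics.calibration("wrist"); o=bot.get_obs(); i=optics.camera("wrist")[:,:,::-1]; cv2.imwrite("pics/w5.png",i)
print(o["joint_pos"].round(2),o["eef_pos"],o["tool_rot"]); np.save("c5.npy",c,allow_pickle=True)
cv2.imwrite("pics/w5b.png",cv2.resize(i,(800,600),interpolation=cv2.INTER_CUBIC))
E
```

```text
[ 0.63  0.52  0.34  1.39 -0.    2.17] [0.50871573 0.37059551 0.20325985] [ 6.97040350e-01  7.17031806e-01 -3.23068934e-04  1.89172995e-04]
```

View pics/w5b.png

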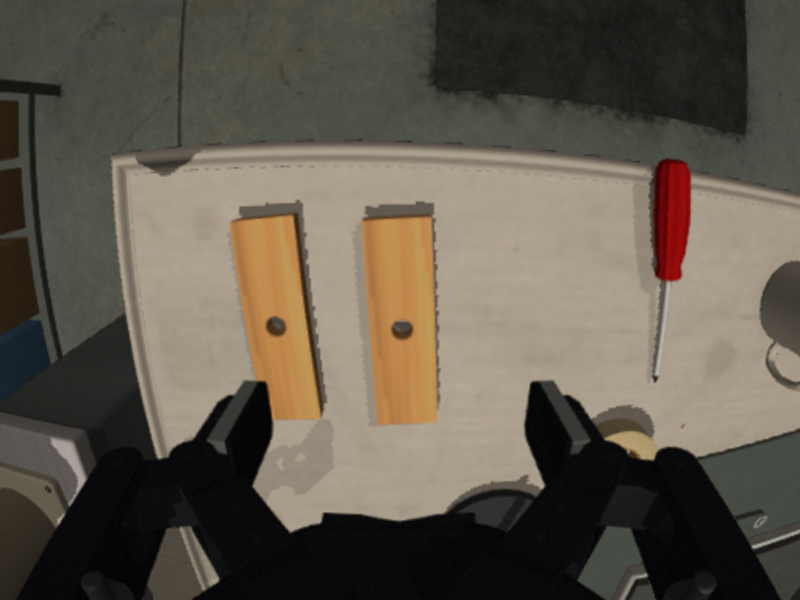

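Board A's hole is at (402,329), with corners (363,219), (432,216), (437,421) and (373,424). Board B's hole is at (276,326), with corners (232,220), (296,214), (321,417) and (273,420).

```bash
python3 - <<'E'
from h import *
k=1.5625; c=np.load("c5.npy",allow_pickle=True).item(); c1=np.load("c1.npy",allow_pickle=True).item()
W=lambda u: wray(c,np.array(u)/k)
for n,h,h1,cs in (("A",(402,329),(640,261),((363,219),(432,216),(437,421),(373,424))),("B",(276,326),(646,172),((232,220),(296,214),(321,417),(273,420)))):
    P=[plane(W(u),.016)[:2] for u in cs]; u=(P[0]+P[1]-P[2]-P[3])/2; hz=plane(W(h),.016)
    print(n,hz,tri([W(h),wray(c1,np.array(h1)/k)]),P,np.mean(P,0),np.linalg.norm(u),np.degrees(np.arctan2(u[1],u[0])))
o=bot.get_obs(); T=Rn.from_quat(o["tool_rot"]).as_matrix(); print(T.round(3))
E
```

```text
A [0.5125 0.3183 0.016 ] (array([0.5124, 0.3188, 0.0172]), np.float64(0.0001)) [array([0.4821, 0.4017]), array([0.5313, 0.4052]), array([0.5445, 0.2357]), array([0.4909, 0.2313])] [0.5122   0.318475] 0.17030561499844915 93.70329902911423
B [0.4142 0.3174 0.016 ] (array([0.4143, 0.3178, 0.0167]), np.float64(0.0001)) [array([0.3833, 0.4006]), array([0.4331, 0.4048]), array([0.447 , 0.2362]), array([0.4045, 0.23  ])] [0.416975 0.3179  ] 0.17050560841215756 95.90786999739154
[[-0.027  1.     0.   ]
 [ 1.     0.027 -0.   ]
 [-0.     0.    -1.   ]]
```

In the tool's units: -0.037 rad / 6.2832 = -0.0059.

Request:
jog_arm(ticks=[{"r": [0,0,-0.0059],"pos": [0.0078,0,0.06],"jaw": 0.085},{"r": [0,0,-0.0059],"pos": [0.0078,0,0.12],"jaw": 0.085},{"r": [0,0,-0.0059],"pos": [0.0078,0,0.17],"jaw": 0.085},{"r": [0,0,-0.0059],"pos": [0.0078,0,0.195],"jaw": 0.085},{"r": [0,0,-0.0059],"pos": [0.0078,0,0.203],"jaw": 0.085},{"r": [0,0,-0.0059],"pos": [0.0078,0,0.203],"jaw": 0.085},{"r": [0,0,-0.0059],"pos": [0.0078,0,0.203],"jaw": 0.06},{"r": [0,0,-0.0059],"pos": [0.0078,0,0.203],"jaw": 0.03},{"r": [0,0,-0.0059],"pos": [0.0078,0,0.203],"jaw": 0.03},{"r": [0,0,-0.0059],"pos": [0.0078,0,0.203],"jaw": 0.03}])

```text
clock: 11.52
eef_pos: [0.5098, 0.3796, 0.0025]
tool_rot: [0.684, 0.73, 0.002, 0.0]
ft_force: [-0.1, -0.4, 6.6]
grip_width: 0.0484
grasp_force: 64.0
```

Request:
jog_arm(ticks=[{"jaw": 0.03},{"jaw": 0.03},{"jaw": 0.03}])

```text
clock: 11.9
eef_pos: [0.5098, 0.3797, 0.0026]
tool_rot: [0.684, 0.73, 0.002, 0.0]
ft_force: [-0.7, -0.5, 6.2]
grip_width: 0.0487
grasp_force: 64.0
```

In the tool's units: -0.459 rad / 6.2832 = -0.0731.

Request:
jog_arm(ticks=[{"pos": [0,0,-0.02],"jaw": 0.03},{"pos": [0,0,-0.07],"jaw": 0.03},{"pos": [0,0,-0.12],"jaw": 0.03},{"pos": [0,0,-0.1625],"jaw": 0.03},{"r": [0,0,-0.0159],"pos": [-0.04,0.01,-0.1625],"jaw": 0.03},{"r": [0,0,-0.0318],"pos": [-0.09,0.02,-0.1625],"jaw": 0.03},{"r": [0,0,-0.0477],"pos": [-0.14,0.035,-0.1625],"jaw": 0.03},{"r": [0,0,-0.0637],"pos": [-0.19,0.045,-0.1625],"jaw": 0.03},{"r": [0,0,-0.0731],"pos": [-0.23,0.055,-0.1625],"jaw": 0.03},{"r": [0,0,-0.0731],"pos": [-0.2413,0.0581,-0.1625],"jaw": 0.03}])

```text
clock: 13.15
eef_pos: [0.5826, 0.1392, 0.163]
tool_rot: [0.501, 0.865, -0.0, -0.0]
ft_force: [-0.1, 1.1, -1.7]
grip_width: 0.0486
grasp_force: 63.2
```

Request:
jog_arm(ticks=[{"jaw": 0.03},{"jaw": 0.03}])

```text
clock: 13.4
eef_pos: [0.5818, 0.143, 0.1629]
tool_rot: [0.499, 0.866, 0.0, -0.0]
ft_force: [-0.5, 0.4, -1.5]
grip_width: 0.0484
grasp_force: 63.2
```

```bash
python3 - <<'E'
from h import *
np.save("c6.npy",optics.calibration("wrist"),allow_pickle=True); o=bot.get_obs(); print(o["eef_pos"],o["tool_rot"])
ims=[]
for n,(x,y,X,Y) in {"scene":(170,170,270,245),"side":(250,140,350,215),"wrist":(140,130,370,300)}.items():
    i=optics.camera(n)[:,:,::-1]; cv2.imwrite(f"pics/h6{n}.png",i); ims.append(cv2.resize(i[y:Y,x:X],(400,300) if n!="wrist" else (400,296),interpolation=cv2.INTER_CUBIC))
z=np.zeros((300,800,3),np.uint8); z[:296,:400]=ims[2]
cv2.imwrite("pics/h6.png",np.vstack([np.hstack(ims[:2]),z]))
E
```

```text
[0.58180264 0.14297256 0.16289112] [ 4.99253103e-01  8.66456139e-01  1.31548419e-04 -2.84024889e-04]
```

View pics/h6.png

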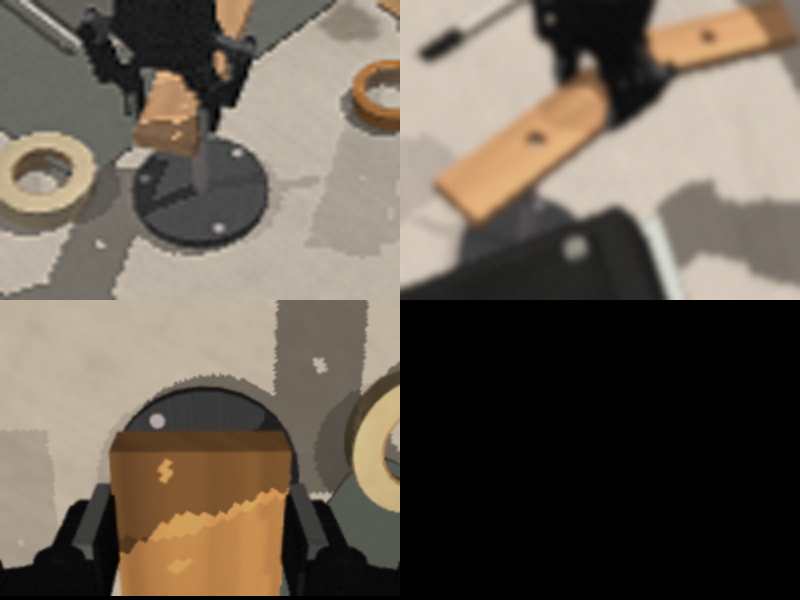

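The side crop shows board A's hole at full-image pixel (283.7,174.2). The wrist crop shows the board end square between the fingers, and the scene crop shows the rod foot at (220,217.5).

```bash
python3 - <<'E'
from h import *
c1=np.load("c1.npy",allow_pickle=True).item(); c4=np.load("c4.npy",allow_pickle=True).item(); c=np.load("c6.npy",allow_pickle=True).item()
print("rod w1 base edges",[plane(wray(c1,(230+a/6,180+b/6)),.015) for a,b in((76,268),(493,268),(290,68),(290,458))])
print("weight top",plane(wray(c1,(282.5,252.7)),.105))
print("scene foot",plane(ray(optics.calibration("scene"),(220,217.5)),.015))
print("w4 base edges",[plane(wray(c4,np.array(u)/1.25),.015) for u in((546,204),(616,204),(583,159),(583,249))])
z=.0146+.1620
print("hole side",plane(ray(optics.calibration("side"),(283.75,174.25)),.1629-.0025+.016))
E=[plane(wray(c,(140+a/1.739,130+(b-300)/1.739)),.1764)[:2] for a,b in((110,451),(290,451))]
o=bot.get_obs();T=Rn.from_quat(o["tool_rot"]).as_matrix()
m=np.mean(E,0); n=E[1]-E[0]; yaw=np.arctan2(n[0],-n[1]); print(E,np.linalg.norm(n),"yaw?",np.degrees(np.arctan2(T[1,0],T[0,0])),np.degrees(np.arctan2(n[1],n[0])))
print("end mid rel TCP in tool", T.T@np.append(m-o["eef_pos"][:2],0)," hole pred", o["eef_pos"][:2]-.0613*T[:2,0])
E
```

```text
rod w1 base edges [array([0.6119, 0.0301, 0.015 ]), array([0.6143, 0.1482, 0.015 ]), array([0.5538, 0.0893, 0.015 ]), array([0.6746, 0.0913, 0.015 ])]
weight top [0.6162 0.0895 0.105 ]
scene foot [0.6099 0.0917 0.015 ]
w4 base edges [array([0.6159, 0.0209, 0.015 ]), array([0.6122, 0.1504, 0.015 ]), array([0.556 , 0.0751, 0.015 ]), array([0.6762, 0.0985, 0.015 ])]
hole side [0.6144 0.0897 0.1764]
[array([0.5481, 0.1508]), array([0.5908, 0.1756])] 0.04937944916663203 yaw? 120.1402944685626 30.147859285680177
end mid rel TCP in tool [ 2.35824449e-02 -6.03140016e-04  5.25179926e-06]  hole pred [0.61259269 0.09009664]
```

Board hole at about (0.6121,0.0896), rod at about (0.6143,0.0897). I'll shift 2 mm and lower.

Request:
jog_arm(ticks=[{"pos": [-0.001,0.0017,0],"jaw": 0.03},{"pos": [-0.001,0.0017,0.015],"jaw": 0.03},{"pos": [-0.001,0.0017,0.03],"jaw": 0.03},{"pos": [-0.001,0.0017,0.04],"jaw": 0.03},{"pos": [-0.001,0.0017,0.05],"jaw": 0.03},{"pos": [-0.001,0.0017,0.06],"jaw": 0.03},{"pos": [-0.001,0.0017,0.06],"jaw": 0.03}])

```text
clock: 14.42
eef_pos: [0.584, 0.1416, 0.1021]
tool_rot: [0.5, 0.866, -0.0, -0.0]
ft_force: [0.4, 0.1, -1.5]
grip_width: 0.0485
grasp_force: 63.2
```

```bash
python3 -c "
from h import *
print(bot.get_obs()['ft_torque'])
i=optics.camera('side')[:,:,::-1];j=optics.camera('scene')[:,:,::-1]
cv2.imwrite('pics/h7.png',np.hstack([cv2.resize(j[170:245,170:270],(400,300),interpolation=cv2.INTER_CUBIC),cv2.resize(i[140:215,250:350],(400,300),interpolation=cv2.INTER_CUBIC)]))"
```

```text
[0.06451103 0.01265006 0.01920158]
```

View pics/h7.png

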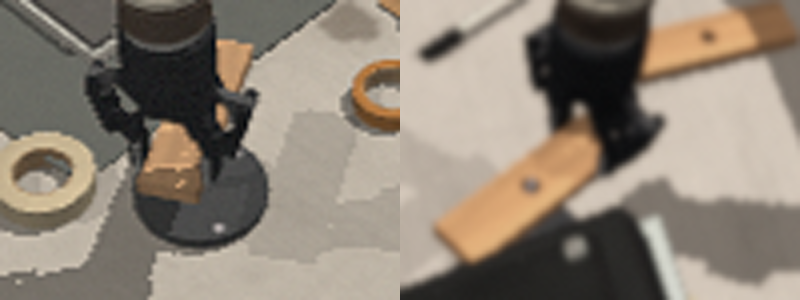

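There's no contact force with the board 25 mm below the rod tip, and the hole at (530,186) now shows grey steel, so the board is threaded. I'll lower it on.

Request:
jog_arm(ticks=[{"pos": [0,0,0.015],"jaw": 0.03},{"pos": [0,0,0.035],"jaw": 0.03},{"pos": [0,0,0.055],"jaw": 0.03},{"pos": [0,0,0.07],"jaw": 0.03},{"pos": [0,0,0.08],"jaw": 0.03},{"pos": [0,0,0.083],"jaw": 0.03},{"pos": [0,0,0.083],"jaw": 0.03}])

```text
clock: 15.4
eef_pos: [0.584, 0.1417, 0.0199]
tool_rot: [0.5, 0.866, -0.0, -0.0]
ft_force: [0.3, -0.8, -1.9]
grip_width: 0.0482
grasp_force: 63.2
```

Request:
jog_arm(ticks=[{"pos": [0,0,0.0025],"jaw": 0.03},{"pos": [0,0,0.0025],"jaw": 0.03},{"pos": [0,0,0.0025],"jaw": 0.075},{"pos": [0,0,0.0025],"jaw": 0.075},{"pos": [0,0,0.0025],"jaw": 0.075},{"pos": [0,0,-0.04],"jaw": 0.075},{"pos": [0,0,-0.1],"jaw": 0.075},{"pos": [0,0,-0.16],"jaw": 0.075},{"pos": [0,0,-0.18],"jaw": 0.075}])

```text
clock: 16.52
eef_pos: [0.5864, 0.1422, 0.2053]
tool_rot: [0.5, 0.866, 0.003, 0.003]
ft_force: [0.4, -0.0, -1.1]
grip_width: 0.0747
grasp_force: 0.0
```

```bash
python3 - <<'E'
from h import *
c=optics.calibration("wrist"); o=bot.get_obs(); T=Rn.from_quat(o["tool_rot"]).as_matrix()
g=np.array([.408,.3775,.2]) ; print(o["eef_pos"], T.T@(g-o["eef_pos"]), np.degrees(np.arctan2(T[1,0],T[0,0])))
E
```

```text
[0.5863727  0.14220653 0.20534721] [ 0.29298114 -0.03676631  0.00432647] 120.01935934100406
```

The manual's scale: turns go in shares of 2 pi rad. Converting my numbers, 0.421 rad / 6.2832 = 0.067.

Request:
jog_arm(ticks=[{"r": [0,0,0.0159],"pos": [0.05,-0.01,0],"jaw": 0.085},{"r": [0,0,0.0318],"pos": [0.11,-0.015,0],"jaw": 0.085},{"r": [0,0,0.0477],"pos": [0.17,-0.02,0],"jaw": 0.085},{"r": [0,0,0.0637],"pos": [0.23,-0.03,0],"jaw": 0.085},{"r": [0,0,0.067],"pos": [0.28,-0.037,0.004],"jaw": 0.085},{"r": [0,0,0.067],"pos": [0.293,-0.037,0.004],"jaw": 0.085},{"r": [0,0,0.067],"pos": [0.293,-0.037,0.004],"jaw": 0.085}])

```text
clock: 17.4
eef_pos: [0.4054, 0.3773, 0.196]
tool_rot: [0.669, 0.743, -0.0, 0.0]
ft_force: [0.3, 0.5, -0.5]
grip_width: 0.0851
grasp_force: 0.0
```

```bash
python3 - <<'E'
from h import *
c=optics.calibration("wrist"); o=bot.get_obs(); i=optics.camera("wrist")[:,:,::-1]; cv2.imwrite("pics/w8.png",i)
print(o["eef_pos"],o["tool_rot"]); np.save("c8.npy",c,allow_pickle=True)
j=optics.camera("scene")[:,:,::-1]
z=np.zeros((600,400,3),np.uint8); z[:300]=cv2.resize(j[170:245,170:270],(400,300),interpolation=cv2.INTER_CUBIC); z[300:]=cv2.resize(j,(400,300))
cv2.imwrite("pics/w8b.png",np.hstack([cv2.resize(i[80:380,150:350],(400,600),interpolation=cv2.INTER_CUBIC),z]))
E
```

```text
[0.40535718 0.3772575  0.19597875] [ 6.69119260e-01  7.43154992e-01 -9.75317642e-06  2.70585826e-04]
```

View pics/w8b.png

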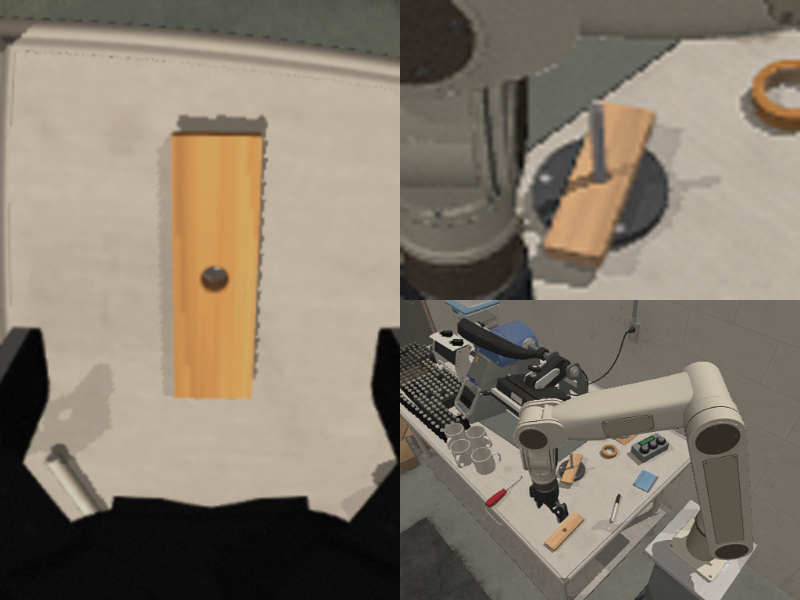

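Board A lies on the stand around the rod. Board B's hole is at crop (214.5,279), which is pixel (257.2,219.5).

```bash
python3 - <<'E'
from h import *
c=np.load("c8.npy",allow_pickle=True).item(); W=lambda u: wray(c,(150+u[0]/2,80+u[1]/2))
P=[plane(W(u),.016)[:2] for u in ((172,137),(263,136),(252,398),(175,398))]; u=(P[0]+P[1]-P[2]-P[3])/2; h=plane(W((214.5,279)),.016)
print(h,P,np.mean(P,0),np.linalg.norm(u),a:=np.arctan2(u[1],u[0]),np.degrees(a))
o=bot.get_obs();T=Rn.from_quat(o["tool_rot"]).as_matrix(); y=np.arctan2(T[1,0],T[0,0]); u/=np.linalg.norm(u)
g=np.append(h[:2]+.0613*u,0); print("rz",-(a-y),"move",T.T@(g-o["eef_pos"]))
E
```

```text
[0.4141 0.3171 0.016 ] [array([0.3818, 0.3986]), array([0.4316, 0.4044]), array([0.4476, 0.2349]), array([0.3977, 0.2298])] [0.414675 0.316925] 0.16990033843403604 1.664813336628281 95.38677786589288
rz 0.007874209035736879 move [0.0019622  0.00210356 0.19601218]
```

In the tool's units: 0.008 rad / 6.2832 = 0.0013.

Request:
jog_arm(ticks=[{"r": [0,0,0.0013],"pos": [0.002,0.002,0.06],"jaw": 0.085},{"r": [0,0,0.0013],"pos": [0.002,0.002,0.12],"jaw": 0.085},{"r": [0,0,0.0013],"pos": [0.002,0.002,0.165],"jaw": 0.085},{"r": [0,0,0.0013],"pos": [0.002,0.002,0.19],"jaw": 0.085},{"r": [0,0,0.0013],"pos": [0.002,0.002,0.196],"jaw": 0.085},{"r": [0,0,0.0013],"pos": [0.002,0.002,0.196],"jaw": 0.085},{"r": [0,0,0.0013],"pos": [0.002,0.002,0.196],"jaw": 0.06},{"r": [0,0,0.0013],"pos": [0.002,0.002,0.196],"jaw": 0.03},{"r": [0,0,0.0013],"pos": [0.002,0.002,0.196],"jaw": 0.03},{"r": [0,0,0.0013],"pos": [0.002,0.002,0.196],"jaw": 0.03}])

```text
clock: 18.75
eef_pos: [0.4084, 0.38, 0.0018]
tool_rot: [0.673, 0.74, 0.002, 0.0]
ft_force: [0.7, -1.0, 6.0]
grip_width: 0.0486
grasp_force: 63.6
```

Request:
jog_arm(ticks=[{"jaw": 0.03},{"jaw": 0.03}])

```text
clock: 19.0
eef_pos: [0.4084, 0.38, 0.0018]
tool_rot: [0.673, 0.74, 0.002, 0.0]
ft_force: [0.2, -1.0, 7.4]
grip_width: 0.0484
grasp_force: 63.6
```

```bash
python3 - <<'E'
from h import *
o=bot.get_obs();T=Rn.from_quat(o["tool_rot"]).as_matrix(); y=np.arctan2(T[1,0],T[0,0]); print(o["eef_pos"],np.degrees(y))
p=T.T@np.array([.4141-o["eef_pos"][0],.3171-o["eef_pos"][1],0]); print("hole in tool",p)
t=np.radians(120); x=np.array([np.cos(t),np.sin(t)]); yy=np.array([np.sin(t),-np.cos(t)])
g=np.append(np.array([.6143,.0897])+.0613*x,.165); print("rz",-(t-y),"move",T.T@(g-o["eef_pos"]))
E
```

```text
[0.4084022  0.38000314 0.0017827 ] 95.44911112845595
hole in tool [-0.06315985 -0.000301   -0.00011654]
rz -0.4284938450996787 move [-0.25248628  0.15240399 -0.16323819]
```

In the tool's units: -0.428 rad / 6.2832 = -0.0681.

Request:
jog_arm(ticks=[{"pos": [0,0,-0.02],"jaw": 0.03},{"pos": [0,0,-0.07],"jaw": 0.03},{"pos": [0,0,-0.12],"jaw": 0.03},{"pos": [0,0,-0.163],"jaw": 0.03},{"r": [0,0,-0.0127],"pos": [-0.03,0.02,-0.163],"jaw": 0.03},{"r": [0,0,-0.0255],"pos": [-0.08,0.05,-0.163],"jaw": 0.03},{"r": [0,0,-0.0382],"pos": [-0.13,0.08,-0.163],"jaw": 0.03},{"r": [0,0,-0.0509],"pos": [-0.18,0.11,-0.163],"jaw": 0.03},{"r": [0,0,-0.0637],"pos": [-0.22,0.135,-0.163],"jaw": 0.03},{"r": [0,0,-0.0681],"pos": [-0.251,0.152,-0.163],"jaw": 0.03}])

```text
clock: 20.25
eef_pos: [0.5834, 0.1418, 0.163]
tool_rot: [0.5, 0.866, 0.0, 0.0]
ft_force: [0.2, 1.0, -1.1]
grip_width: 0.0484
grasp_force: 62.8
```

Request:
jog_arm(ticks=[{"jaw": 0.03},{"jaw": 0.03},{"jaw": 0.03}])

```text
clock: 20.62
eef_pos: [0.5817, 0.1447, 0.163]
tool_rot: [0.5, 0.866, -0.0, -0.0]
ft_force: [-0.1, 0.3, -0.4]
grip_width: 0.0482
grasp_force: 62.8
```

```bash
python3 - <<'E'
from h import *
np.save("c9.npy",optics.calibration("wrist"),allow_pickle=True); o=bot.get_obs(); print(o["eef_pos"],o["tool_rot"])
i=optics.camera("side")[:,:,::-1];j=optics.camera("wrist")[:,:,::-1]
cv2.imwrite('pics/h9.png',np.hstack([cv2.resize(j[130:300,140:370],(400,296),interpolation=cv2.INTER_CUBIC),cv2.resize(i[140:214,250:350],(400,296),interpolation=cv2.INTER_CUBIC)]))
E
```

```text
[0.58173482 0.14468147 0.16301989] [ 4.99555291e-01  8.66281976e-01 -2.91554356e-05 -2.22639312e-04]
```

View pics/h9.png

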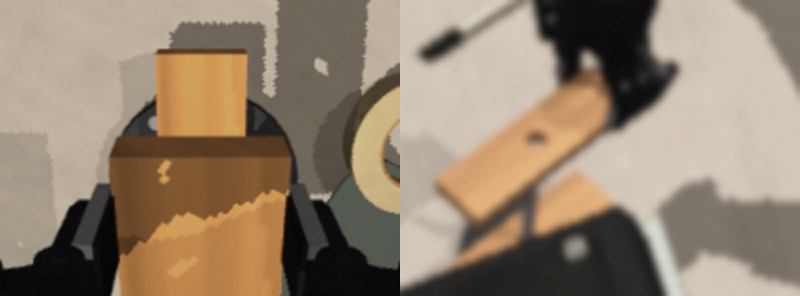

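The board looks just as the first one did at this point (side hole at (136,137), square in the fingers), so I'll apply the same 2 mm shift and lower.

Request:
jog_arm(ticks=[{"pos": [-0.001,0.0017,0],"jaw": 0.03},{"pos": [-0.001,0.0017,0.015],"jaw": 0.03},{"pos": [-0.001,0.0017,0.03],"jaw": 0.03},{"pos": [-0.001,0.0017,0.04],"jaw": 0.03},{"pos": [-0.001,0.0017,0.05],"jaw": 0.03},{"pos": [-0.001,0.0017,0.06],"jaw": 0.03},{"pos": [-0.001,0.0017,0.06],"jaw": 0.03}])

```text
clock: 21.6
eef_pos: [0.5838, 0.1434, 0.1018]
tool_rot: [0.5, 0.866, -0.001, -0.001]
ft_force: [0.4, -0.7, -0.3]
grip_width: 0.0487
grasp_force: 62.8
```

Request:
jog_arm(ticks=[{"pos": [0,0,0.015],"jaw": 0.03},{"pos": [0,0,0.035],"jaw": 0.03},{"pos": [0,0,0.05],"jaw": 0.03},{"pos": [0,0,0.06],"jaw": 0.03},{"pos": [0,0,0.066],"jaw": 0.03},{"pos": [0,0,0.069],"jaw": 0.03},{"pos": [0,0,0.069],"jaw": 0.03}])

```text
clock: 22.48
eef_pos: [0.5846, 0.1437, 0.0341]
tool_rot: [0.5, 0.866, 0.0, 0.0]
ft_force: [0.2, 0.0, 0.0]
grip_width: 0.0483
grasp_force: 62.8
```

Request:
jog_arm(ticks=[{"pos": [0,0,0.001],"jaw": 0.03},{"pos": [0,0,0.001],"jaw": 0.075},{"pos": [0,0,0.001],"jaw": 0.075},{"pos": [0,0,0.001],"jaw": 0.075},{"pos": [0,0,-0.04],"jaw": 0.075},{"pos": [0,0,-0.1],"jaw": 0.075},{"pos": [0,0,-0.16],"jaw": 0.075},{"pos": [0,0,-0.2],"jaw": 0.085},{"pos": [0,0,-0.2],"jaw": 0.085}])

```text
clock: 23.6
eef_pos: [0.5868, 0.1442, 0.239]
tool_rot: [0.5, 0.866, 0.003, 0.003]
ft_force: [-0.2, -0.3, 0.2]
grip_width: 0.0852
grasp_force: 0.0
```

```bash
python3 - <<'E'
from h import *
o=bot.get_obs();T=Rn.from_quat(o["tool_rot"]).as_matrix(); y=np.arctan2(T[1,0],T[0,0])
g=np.array([.612,-.258,.235]); print(o["eef_pos"],"rz",-(np.radians(180.7)-y),"move",T.T@(g-o["eef_pos"]))
E
```

```text
[0.5867547  0.14417239 0.2389678 ] rz -1.060008856944913 move [-0.3610086  -0.17904644  0.0032961 ]
```

In the tool's units: -1.06 rad / 6.2832 = -0.1687.

Request:
jog_arm(ticks=[{"r": [0,0,-0.0239],"pos": [-0.04,-0.02,0],"jaw": 0.085},{"r": [0,0,-0.0477],"pos": [-0.09,-0.045,0],"jaw": 0.085},{"r": [0,0,-0.0716],"pos": [-0.145,-0.07,0],"jaw": 0.085},{"r": [0,0,-0.0955],"pos": [-0.2,-0.1,0],"jaw": 0.085},{"r": [0,0,-0.1194],"pos": [-0.255,-0.125,0],"jaw": 0.085},{"r": [0,0,-0.1432],"pos": [-0.31,-0.155,0],"jaw": 0.085},{"r": [0,0,-0.1687],"pos": [-0.355,-0.175,0.003],"jaw": 0.085},{"r": [0,0,-0.1687],"pos": [-0.361,-0.179,0.003],"jaw": 0.085},{"r": [0,0,-0.1687],"pos": [-0.361,-0.179,0.003],"jaw": 0.085}])

```text
clock: 24.72
eef_pos: [0.609, -0.2586, 0.2295]
tool_rot: [-0.005, 1.0, 0.001, -0.001]
ft_force: [-0.3, -0.3, -0.0]
grip_width: 0.0848
grasp_force: 0.0
```

```bash
python3 - <<'E'
from h import *
c=optics.calibration("wrist"); o=bot.get_obs(); i=optics.camera("wrist")[:,:,::-1]; cv2.imwrite("pics/w10.png",i)
print(o["eef_pos"],o["tool_rot"],wproj(c,[.612,-.258,.094])); np.save("c10.npy",c,allow_pickle=True)
j=optics.camera("scene")[:,:,::-1]
z=np.zeros((600,400,3),np.uint8); z[:300]=cv2.resize(j[160:235,170:270],(400,300),interpolation=cv2.INTER_CUBIC); z[300:]=cv2.resize(i,(400,300))
cv2.imwrite("pics/w10b.png",np.hstack([cv2.resize(i[100:250,200:300],(400,600),interpolation=cv2.INTER_CUBIC),z]))
E
```

```text
[ 0.60899512 -0.25857728  0.22947006] [-5.11572772e-03  9.99986021e-01  7.39710456e-04 -1.11331400e-03] [255.5 184.3]
```

View pics/w10b.png

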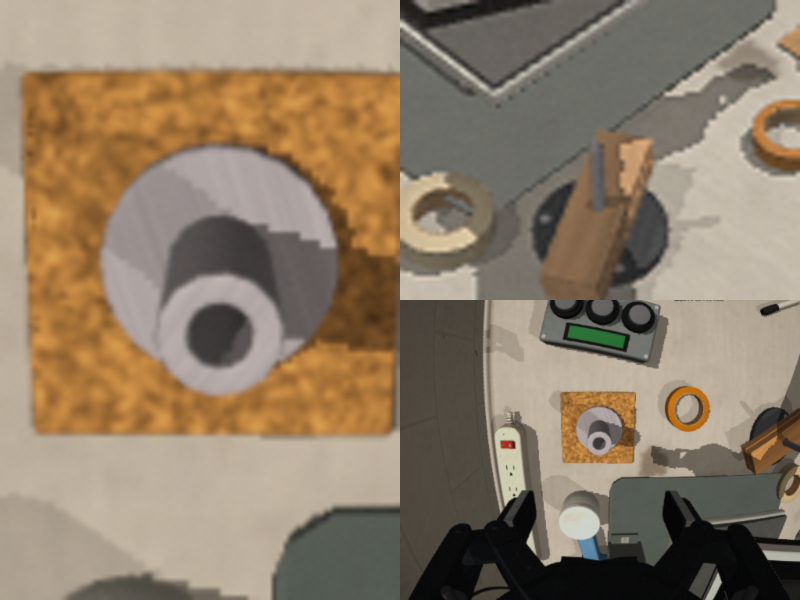

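The stack of two boards lies flat on the rod. The weight's top is at pixel (255.1,183.5), so the weight is at about (0.6125,−0.258).

Request:
jog_arm(ticks=[{"pos": [-0.0035,0.0005,0.05],"jaw": 0.085},{"pos": [-0.0035,0.0005,0.1],"jaw": 0.085},{"pos": [-0.0035,0.0005,0.14],"jaw": 0.085},{"pos": [-0.0035,0.0005,0.16],"jaw": 0.085},{"pos": [-0.0035,0.0005,0.168],"jaw": 0.085},{"pos": [-0.0035,0.0005,0.168],"jaw": 0.05},{"pos": [-0.0035,0.0005,0.168],"jaw": 0.02},{"pos": [-0.0035,0.0005,0.168],"jaw": 0.02},{"pos": [-0.0035,0.0005,0.168],"jaw": 0.02},{"pos": [-0.0035,0.0005,0.168],"jaw": 0.02}])

```text
clock: 26.08
eef_pos: [0.6142, -0.2585, 0.0648]
tool_rot: [-0.006, 1.0, -0.001, 0.001]
ft_force: [-0.4, 1.0, 6.1]
grip_width: 0.0308
grasp_force: 59.2
```

Request:
jog_arm(ticks=[{"jaw": 0.02},{"jaw": 0.02},{"pos": [0,0,-0.03],"jaw": 0.02},{"pos": [0,0,-0.09],"jaw": 0.02},{"pos": [0,0,-0.14],"jaw": 0.02},{"pos": [0,0,-0.155],"jaw": 0.02},{"pos": [0,0,-0.155],"jaw": 0.02}])

```text
clock: 26.95
eef_pos: [0.6129, -0.2579, 0.2167]
tool_rot: [-0.006, 1.0, 0.0, -0.001]
ft_force: [-0.6, 0.3, -8.1]
grip_width: 0.031
grasp_force: 61.0
```

```bash
python3 - <<'E'
from h import *
o=bot.get_obs();T=Rn.from_quat(o["tool_rot"]).as_matrix()
print(o["eef_pos"],T[:,2],T.T@(np.array([.6143,.0897,o["eef_pos"][2]])-o["eef_pos"]))
E
```

```text
[ 0.61287208 -0.25794164  0.21667137] [-1.26616884e-03  5.92139431e-04 -9.99999023e-01] [-5.62490816e-03  3.47599008e-01  2.04044334e-04]
```

Request:
jog_arm(ticks=[{"pos": [0,0.04,0],"jaw": 0.02},{"pos": [0,0.09,0],"jaw": 0.02},{"pos": [-0.002,0.15,0],"jaw": 0.02},{"pos": [-0.003,0.21,0],"jaw": 0.02},{"pos": [-0.005,0.27,0],"jaw": 0.02},{"pos": [-0.0065,0.32,0],"jaw": 0.02},{"pos": [-0.0065,0.345,0],"jaw": 0.02},{"pos": [-0.0065,0.3476,0],"jaw": 0.02},{"pos": [-0.0065,0.3476,0],"jaw": 0.02},{"pos": [-0.0065,0.3476,0],"jaw": 0.02}])

```text
clock: 28.2
eef_pos: [0.6149, 0.0883, 0.2166]
tool_rot: [-0.005, 1.0, -0.0, -0.001]
ft_force: [0.1, 0.5, -7.0]
grip_width: 0.0309
grasp_force: 61.5
```

```bash
python3 - <<'E'
from h import *
o=bot.get_obs();T=Rn.from_quat(o["tool_rot"]).as_matrix();c=optics.calibration("wrist"); np.save("c11.npy",c,allow_pickle=True)
i=optics.camera("wrist")[:,:,::-1]; j=optics.camera("scene")[:,:,::-1]
zt=o["eef_pos"][2]-.0608+.09
print(o["eef_pos"],T[:,2],zt,wproj(c,[.6143,.0897,zt]))
cv2.imwrite("pics/w11b.png",np.hstack([cv2.resize(i[180:330,205:305],(400,600),interpolation=cv2.INTER_CUBIC),cv2.resize(j[110:230,170:250],(400,600),interpolation=cv2.INTER_CUBIC)]))
E
```

```text
[0.61490385 0.08832044 0.21655146] [-2.45296895e-03 -7.71387517e-04 -9.99996694e-01] 0.2457514572980683 [258.8 277.6]
```

View pics/w11b.png

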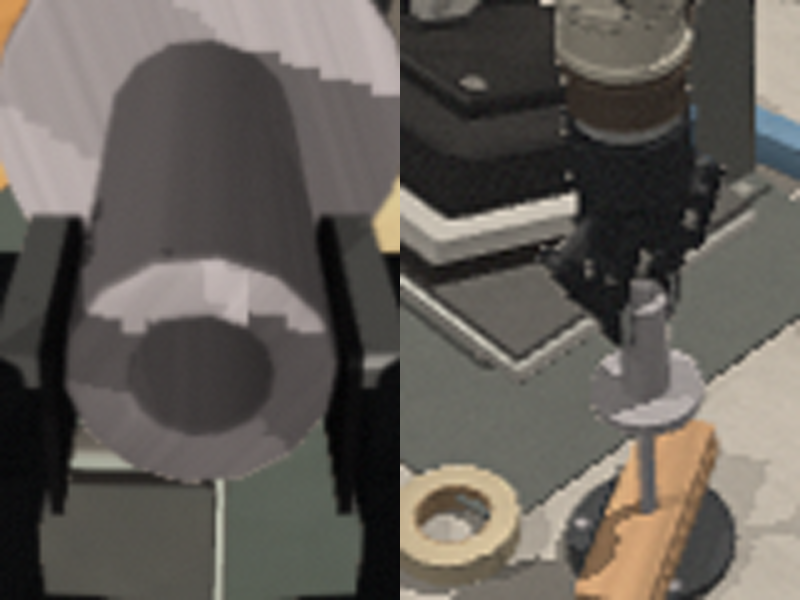

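The weight's top centre in the wrist view is at pixel (255.2,272.7), where the rod axis would be at (258.8,277.6). The scene view, read against the rod below, agrees in direction at about half that size. I'll shift (+2,+1) mm and lower a little.

Request:
jog_arm(ticks=[{"pos": [-0.002,0.001,0.01],"jaw": 0.02},{"pos": [-0.002,0.001,0.02],"jaw": 0.02},{"pos": [-0.002,0.001,0.028],"jaw": 0.02},{"pos": [-0.002,0.001,0.034],"jaw": 0.02},{"pos": [-0.002,0.001,0.04],"jaw": 0.02},{"pos": [-0.002,0.001,0.046],"jaw": 0.02},{"pos": [-0.002,0.001,0.05],"jaw": 0.02},{"pos": [-0.002,0.001,0.05],"jaw": 0.02}])

```text
clock: 29.3
eef_pos: [0.6174, 0.0905, 0.1676]
tool_rot: [-0.006, 1.0, -0.0, -0.0]
ft_force: [0.5, -0.7, -7.6]
grip_width: 0.0308
grasp_force: 61.3
```

The weight is threaded with no contact force, so I'll continue down.

Request:
jog_arm(ticks=[{"pos": [0,0,0.012],"jaw": 0.02},{"pos": [0,0,0.025],"jaw": 0.02},{"pos": [0,0,0.038],"jaw": 0.02},{"pos": [0,0,0.048],"jaw": 0.02},{"pos": [0,0,0.055],"jaw": 0.02},{"pos": [0,0,0.058],"jaw": 0.02},{"pos": [0,0,0.058],"jaw": 0.02}])

```text
clock: 30.18
eef_pos: [0.6173, 0.0905, 0.1096]
tool_rot: [-0.006, 1.0, -0.0, -0.0]
ft_force: [0.9, -1.5, -8.8]
grip_width: 0.0309
grasp_force: 61.4
```

Request:
jog_arm(ticks=[{"pos": [0,0,0.001],"jaw": 0.02},{"pos": [0,0,0.002],"jaw": 0.02},{"pos": [0,0,0.003],"jaw": 0.02},{"pos": [0,0,0.003],"jaw": 0.02}])

```text
clock: 30.68
eef_pos: [0.6177, 0.0907, 0.1079]
tool_rot: [-0.006, 1.0, 0.0, 0.001]
ft_force: [-1.2, -1.3, -1.4]
grip_width: 0.0307
grasp_force: 62.0
```

Request:
jog_arm(ticks=[{"pos": [0,0,0.001],"jaw": 0.05},{"pos": [0,0,0.001],"jaw": 0.085},{"pos": [0,0,0.001],"jaw": 0.085},{"pos": [0,0,0.001],"jaw": 0.085},{"pos": [0,0,-0.04],"jaw": 0.085},{"pos": [0,0,-0.1],"jaw": 0.085},{"pos": [0,0,-0.14],"jaw": 0.085},{"pos": [0.03,-0.04,-0.14],"jaw": 0.085},{"pos": [0.06,-0.095,-0.14],"jaw": 0.03},{"pos": [0.09,-0.15,-0.14],"jaw": 0}])

```text
clock: 31.92
eef_pos: [0.5286, -0.0613, 0.2472]
tool_rot: [-0.007, 1.0, -0.0, 0.0]
ft_force: [0.2, -0.7, 0.3]
grip_width: 0.0512
grasp_force: 0.0
```

Request:
jog_arm(ticks=[{"pos": [0.03,-0.05,0],"jaw": 0},{"pos": [0.06,-0.11,0.01],"jaw": 0},{"pos": [0.09,-0.16,0.02],"jaw": 0},{"pos": [0.1,-0.195,0.03],"jaw": 0},{"pos": [0.1,-0.195,0.03],"jaw": 0}])

```text
clock: 32.55
eef_pos: [0.4303, -0.2584, 0.2163]
tool_rot: [-0.004, 1.0, 0.0, -0.0]
ft_force: [-0.5, 0.1, -0.2]
grip_width: 0.0002
grasp_force: 0.0
```

```bash
python3 - <<'E'
from h import *
c=optics.calibration("wrist"); o=bot.get_obs(); i=optics.camera("wrist")[:,:,::-1]; j=optics.camera("scene")[:,:,::-1]
print(o["eef_pos"],o["tool_rot"],o["grip_width"],[wproj(c,p) for p in([.4407,-.2047,.055],[.4312,-.253,.055],[.4218,-.3026,.055])]); np.save("c12.npy",c,allow_pickle=True)
z=np.zeros((400,300,3),np.uint8); z=cv2.resize(j[110:230,170:250],(266,400),interpolation=cv2.INTER_CUBIC)
cv2.imwrite("pics/w12b.png",np.hstack([cv2.resize(i,None,fx=400/384,fy=400/384),z]))
E
```

```text
[ 0.43032714 -0.25835054  0.21629711] [-3.63426528e-03  9.99993245e-01  2.32863940e-04 -4.97952317e-04] 0.0002078334107370629 [array([304.7, 184.4]), array([260.1, 175.4]), array([213.2, 166.6])]
```

View pics/w12b.png

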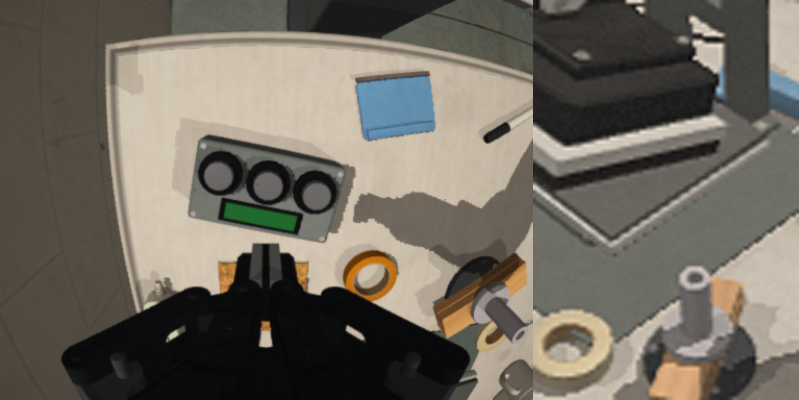

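The weight sits upright on the stack. Key tops are at (316,191), (268,182) and (221,173), within 3 px of the projections.

```bash
python3 - <<'E'
from h import *
k=1.5625; c1=np.load("c1.npy",allow_pickle=True).item();c=np.load("c12.npy",allow_pickle=True).item()
c10=np.load("c4.npy",allow_pickle=True).item()
o=bot.get_obs();T=Rn.from_quat(o["tool_rot"]).as_matrix()
for n,a,b,e in(("L",(140,207),(316,191),(373,27)),("M",(102,202),(268,182),(320,20)),("R",(67,198),(221,173),(266,12))):
    A,B,C=wray(c1,np.array(a)/k),wray(c,np.array(b)/1.0417),wray(c10,np.array(e)/1.25); X=tri([A,B]); p=plane(B,.055)
    print(n,X,tri([A,B,C]),p,"tool",(T.T@(p-o["eef_pos"])).round(4))
E
```

```text
L (array([ 0.4405, -0.2059,  0.0528]), np.float64(0.0003)) (array([ 0.4395, -0.2056,  0.055 ]), np.float64(0.0014)) [ 0.4396 -0.2063  0.055 ] tool [-0.0084  0.0499  0.1621]
M (array([ 0.4314, -0.2559,  0.0511]), np.float64(0.0001)) (array([ 0.4312, -0.2553,  0.0522]), np.float64(0.0007)) [ 0.4305 -0.2559  0.055 ] tool [0.0013 0.0004 0.1621]
R (array([ 0.4217, -0.3039,  0.0534]), np.float64(0.0001)) (array([ 0.4215, -0.3044,  0.0534]), np.float64(0.001)) [ 0.4213 -0.3037  0.055 ] tool [ 0.011  -0.0473  0.1621]
```

Request:
jog_arm(ticks=[{"pos": [-0.004,0.03,0.03],"jaw": 0},{"pos": [-0.0084,0.05,0.08],"jaw": 0},{"pos": [-0.0084,0.05,0.12],"jaw": 0},{"pos": [-0.0084,0.05,0.145],"jaw": 0},{"pos": [-0.0084,0.05,0.155],"jaw": 0},{"pos": [-0.0084,0.05,0.16],"jaw": 0},{"pos": [-0.0084,0.05,0.164],"jaw": 0},{"pos": [-0.0084,0.05,0.166],"jaw": 0},{"pos": [-0.0084,0.05,0.166],"jaw": 0}])

```text
clock: 33.78
eef_pos: [0.4396, -0.2043, 0.06]
tool_rot: [-0.007, 1.0, 0.001, 0.002]
ft_force: [-22.2, 13.2, 63.4]
grip_width: -0.0001
grasp_force: 32.0
```

The force is higher than expected, so I'll back off step by step and read contact.

Request:
jog_arm(ticks=[{"pos": [0,0,-0.008],"jaw": 0},{"pos": [0,0,-0.008],"jaw": 0}])

```text
clock: 34.02
eef_pos: [0.4415, -0.206, 0.062]
tool_rot: [-0.007, 1.0, -0.001, 0.002]
ft_force: [-0.4, 2.4, 4.0]
grip_width: -0.0001
grasp_force: 2.1
```

Request:
jog_arm(ticks=[{"pos": [0,0,-0.004],"jaw": 0},{"pos": [0,0,-0.004],"jaw": 0}])

```text
clock: 34.28
eef_pos: [0.4411, -0.2063, 0.0638]
tool_rot: [-0.006, 1.0, -0.0, 0.001]
ft_force: [2.8, 0.3, 2.9]
grip_width: 0.0001
grasp_force: 1.6
```

Request:
jog_arm(ticks=[{"pos": [0,0,-0.008],"jaw": 0},{"pos": [0,0,-0.008],"jaw": 0}])

```text
clock: 34.52
eef_pos: [0.4392, -0.2065, 0.0709]
tool_rot: [-0.006, 1.0, -0.0, -0.001]
ft_force: [-0.3, -0.1, 0.2]
grip_width: 0.0002
grasp_force: 0.0
```

The left key springs at z 0.066 to 0.060, with its stop at 0.060, so it has been fully pressed and is up again. Now the right key.

Request:
jog_arm(ticks=[{"pos": [0,0,-0.03],"jaw": 0},{"pos": [0.01,-0.05,-0.03],"jaw": 0},{"pos": [0.0194,-0.0972,-0.03],"jaw": 0},{"pos": [0.0194,-0.0972,-0.01],"jaw": 0},{"pos": [0.0194,-0.0972,0.002],"jaw": 0},{"pos": [0.0194,-0.0972,0.007],"jaw": 0},{"pos": [0.0194,-0.0972,0.0105],"jaw": 0},{"pos": [0.0194,-0.0972,0.0125],"jaw": 0},{"pos": [0.0194,-0.0972,0.0125],"jaw": 0}])

```text
clock: 35.65
eef_pos: [0.4204, -0.3032, 0.0608]
tool_rot: [-0.006, 1.0, -0.0, -0.001]
ft_force: [-8.7, 2.7, 17.2]
grip_width: 0.0
grasp_force: 8.7
```

Bottomed at 17 N. I'll release it, then press the middle key.

Request:
jog_arm(ticks=[{"pos": [0,0,-0.01],"jaw": 0},{"pos": [0,0,-0.04],"jaw": 0},{"pos": [-0.0097,0.0477,-0.04],"jaw": 0},{"pos": [-0.0097,0.0477,-0.03],"jaw": 0},{"pos": [-0.0097,0.0477,-0.012],"jaw": 0},{"pos": [-0.0097,0.0477,-0.006],"jaw": 0},{"pos": [-0.0097,0.0477,-0.002],"jaw": 0},{"pos": [-0.0097,0.0477,0],"jaw": 0},{"pos": [-0.0097,0.0477,0],"jaw": 0}])

```text
clock: 36.78
eef_pos: [0.4303, -0.2553, 0.0608]
tool_rot: [-0.006, 1.0, 0.001, 0.0]
ft_force: [-5.1, 5.6, 18.0]
grip_width: 0.0002
grasp_force: 9.2
```

Request:
jog_arm(ticks=[{"pos": [0,0,-0.01],"jaw": 0},{"pos": [0,0,-0.06],"jaw": 0},{"pos": [0,0,-0.12],"jaw": 0},{"pos": [0,0,-0.15],"jaw": 0},{"pos": [0,0,-0.15],"jaw": 0},{"pos": [0,0,-0.15],"jaw": 0}])

```text
clock: 37.52
eef_pos: [0.4299, -0.2559, 0.2076]
tool_rot: [-0.006, 1.0, 0.0, -0.001]
ft_force: [0.1, 1.2, -0.8]
grip_width: 0.0002
grasp_force: 0.0
```

```bash
python3 - <<'E'
from h import *
i=optics.camera("wrist")[:,:,::-1]; j=optics.camera("scene")[:,:,::-1]
cv2.imwrite("pics/end.png",np.hstack([cv2.resize(i,None,fx=400/384,fy=400/384),cv2.resize(j[150:230,170:223],(265,400),interpolation=cv2.INTER_CUBIC)]))
E
```

```text
(no output)
```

View pics/end.png

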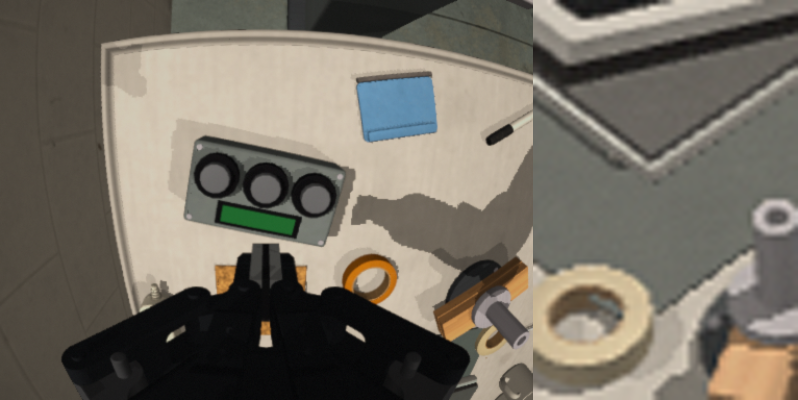

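The wrist view shows all three keys up at (316,194), (266,184) and (217,175). The weight is upright on the flat board stack at (497,310), and the tape rolls haven't moved.

```bash
python3 -c "
from workcell import bot, optics, order
print(order.job_done())"
```

```text
the job is handed in; nothing more can be done
None
```

I handed the job in at about 38 s: both boards (only two were on the table) lie flat on the stand, the weight is back on the stack, and the keys were pressed left, right, middle and are up again; the left press briefly reached about 63 N, and the hand-in gave no verdict.

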